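Hold a two-part plaster mould shut in the spring clamp

TASK

Stand the two plaster half-moulds upright in the clamp's bay, one behind the other between the fence and the pad, with their hollow sides facing each other, and let go of them. Then push the clamp's handle towards the fence until the mould is closed and the sprung pad has gone in half way (10 of its 20 mm), and finish while still holding it there, so that a strap could be put round the mould. Leave the other things on the bench where they are.

Things in the scene. Friction and masses are not known exactly. Their poses are not given: they have to be found in the camera images.
- half_a: one of two identical white plaster half-moulds: upright block 36 mm thick (its x), 60 mm wide (y), 80 mm tall, about 0.24 kg. One broad face (+x) has a vase-shaped half-round hollow, open at the top edge as a notch 20 mm wide, 17 mm deep; the back (-x) and the narrow sides are flat: grip it across the 60 mm. Origin: centre of its underside, half way through the thickness.
- half_b: the other half-mould, the same in every way; either may stand at the fence. Origin and axes likewise.
- half_a_face (a point): centre of half_a's hollow-side (+x) face plane: 18 mm along its +x from the origin, 40 mm above its underside
- half_b_face (a point): the same point of half_b
- clamp: spring clamp fixed to the bench: wooden base 255 x 104 mm, 12 mm thick (x -30 to 225 mm), with an aluminium fence (x -25 to 0, 90 mm wide, top at z 85 mm), a bay for the mould, and a sprung pad on a grey carriage with a handle. Origin: at bench height on the midline, below the fence's inner face; x runs from the fence to the handle, y across, z up.
- bay (a point): centre of the bay's floor, 52 mm along clamp x, 12 mm above the bench. The bay is 104 mm long (fence to pad at rest: 32 mm more than the two halves), between two low rails 64 mm apart (2 mm of play each side of a half), flared outwards to 75 mm or more at their tops 37 mm above the bench; outer edges 88 mm apart.
- carriage (a joint): travel in m of the grey carriage with the handle, 0 at rest (sprung back), growing towards the fence (clamp -x) to 0.075 at most. Return spring: about 1.5 N at rest and 50 N/m; it springs back when let go. With both halves in, they are shut against the fence at about 0.032, and 0.042 has the pad half in.
- handle_top (a point): centre of the top, 125 mm above the bench, of the handle: upright dark wooden post, 22 mm in diameter, at clamp x 204 mm at rest. It stands on the grey carriage (44 mm wide, clamp x 150 to 215 mm at rest, 20 to 72 mm above the bench), its back flush with the carriage's. Push it from behind with shut fingers, or pinch it from above. Moves with the carriage.
- plunger (a joint): how far in m the sprung pad is pushed back into the carriage: 0 at rest, 0.020 fully in; 1 N per mm. Visible as the gap between the dark collar on the rod and the front of the grey carriage: 20 mm at rest, 10 mm when half in.
- pad_face (a point): centre of the pad's pressing face (wooden plate 50 x 50 mm, 10 mm thick, centre 52 mm above the bench), facing the fence; at clamp x 104 mm at rest
- cup: bystander, to be left alone: terracotta cup, 68 mm across and 65 mm tall
- brush: bystander, to be left alone: wooden-handled brush, 170 mm long, lying
- foot_ring: bystander, to be left alone: plaster ring, 72 mm across, 22 mm tall
- kiln_prop: bystander, to be left alone: white ceramic cylinder standing up, 36 mm across, 60 mm tall
- wood_rib: bystander, to be left alone: flat dark wooden scraper, 90 x 45 x 8 mm
- bat: bystander, to be left alone: plaster disc, 140 mm across, 18 mm thick
Not all that is in view belongs to the job. Leave any red look-alike of the half_a alone. What is shaped like the half_b but blue is not meant.

How it is judged (in metres and radians):
On the way:
1. both half-moulds stand in the bay with their hollow sides facing, let go, the handle not yet pushed (x of half_a in the frame of clamp between 0.01 and 0.094 m and y of half_a in the frame of clamp between -0.007 and 0.007 m and z of half_a in the frame of clamp between 0.009 and 0.016 m and angle between each of half_a, half_b's own z axis and vertical below 0.09 rad and contact force between each of the fingers, the arm and half_a below 0.3 N and x of half_b in the frame of clamp between 0.01 and 0.094 m and y of half_b in the frame of clamp between -0.007 and 0.007 m and z of half_b in the frame of clamp between 0.009 and 0.016 m and contact force between each of the fingers, the arm and half_b below 0.3 N and distance between half_a_face and half_b_face below 0.034 m and value of joint carriage below 0.012 m), for 0.2 s.
At the end, for the whole second after the job is handed in: Both halves stand upright in the bay, untouched by the robot, hollow faces shut (centres within 8 mm) and pressed together by over 2.5 N; the robot still pushes handle or carriage (over 2.5 N), holding it still with the pad 6 to 14 mm in (x of half_a in the frame of clamp between 0.01 and 0.094 m and y of half_a in the frame of clamp between -0.007 and 0.007 m and z of half_a in the frame of clamp between 0.009 and 0.016 m and angle between each of half_a, half_b's own z axis and vertical below 0.09 rad and contact force between each of the fingers, the arm and half_a below 0.3 N and x of half_b in the frame of clamp between 0.01 and 0.094 m and y of half_b in the frame of clamp between -0.007 and 0.007 m and z of half_b in the frame of clamp between 0.009 and 0.016 m and contact force between each of the fingers, the arm and half_b below 0.3 N and distance between half_a_face and half_b_face below 0.008 m and contact force between half_a and half_b above 2.5 N and value of joint plunger between 0.006 and 0.014 m and value of joint carriage between 0.034 and 0.052 m and velocity of joint carriage between -0.01 and 0.01 m/s and contact force between any of the fingers, the arm and carriage above 2.5 N); the arm keeps its last pose, push and grip.
It fails at once if another thing on the bench is moved by more than 30 mm (distance of any of cup, brush, foot_ring, kiln_prop, wood_rib, bat from where it was at the start of the episode above 0.03 m).
It also fails if it takes over 72 s, if anything falls off the work surface, if the arm or the gripper's body presses on something with over 40 N, if the wrist force passes 120 N, or if a joint passes its speed limit or range.

ROBOT

A 6-joint arm with a two-finger parallel gripper is mounted at the origin on the work surface. World frame = base frame: x ahead of the robot, y to its left, z up, the work surface at z = 0. Lengths are in mm, angles in rad, forces in N, time in s.
With the tool pointing down it reaches from about 350 to 975 mm from the base axis. Payload 7.1 kg.
Tool frame: the origin (TCP) lies on the centre line of the jaws, within the pads' length; the fingertips stand 25 mm ahead of it and the grasp point (between the pads) lies 6 mm ahead of it (ctrl.nose_length is the distance from the TCP to the fingertips, in mm); x points along the fingers, y is the direction in which the jaws open and shut, and the axes are right-handed (so a half turn about x gives the same grasp; the last joint's range is limited). The gripper opens to 88 mm and grips with 3 to 60 N. Pads are 20 mm wide; open, the fingers measure 115 mm over their backs; the gripper's body (75 mm by 178 mm) begins 61 mm behind the grasp point.
Start: joints at [1.196, 0.423, 1.63, -0, 1.089, -0.019], TCP at [217.681, 585.85, 247.675] pointing down, gripper open.
Joint ranges: [-3, 3], [-0.9, 2.11], [0.09, 2.58], [-1.31, 4.45], [0.11, 2.69], [-2.54, 2.54]. Speed limits (rad/s): [2.39, 2.39, 3.01, 3.14, 3.14, 3.14].

INTERFACE

Orientations are given as a rotation vector (axis times angle).
In Python, from workcell import ctrl gives the robot as it stands.
- The arm moves only by the tool arm_command, never from a script. Its argument "deltas" is a list of rows, each a list of 4 numbers: the shift along the tool's x, y, z in m, then the turn about the tool's x in rad. In form: [[tx, ty, tz, yaw], ...]. A call has 1 to 10 rows; each row shifts and turns the pose as measured when the row begins, along the tool's axes as they then stand; what a row does not reach is not made up. A row lasts 1/10 s, in which the tool goes at most 50 mm and 8.59 degrees, less where a joint would pass 70% of its speed; a pose out of reach is approached as far as the arm can. A call is refused whole if a number of a shift passes 0.05 or a number of a turn 0.15, either way. A call with a gripper value outside its range is refused whole. "hand" is the finger opening in m, from 0 to 0.0878, set as the call begins (left out, the last holds). The fingers move at their own pace and stop on an object; the grip force is fixed at half the most. Time passes only in rows, so rows that do not move let the fingers close. It gives the time, the measured TCP pose, the force and the opening at its end, in the units of the state.
- ctrl.get_obs(): the state, without advancing time (a new reading comes with each control period).
- ctrl.get_image(name): name is "scene" or "top"; returns the picture (420x560x3 uint8, red, green, blue); there is no depth.
- ctrl.get_calibration(name): a dict with "fx", "fy", "cx", "cy" (pixels), "R" (3x3) and "t" (3): a world point X has camera coordinates R X + t. Camera axes: x right, y down, z forward; pixel columns grow to the right and rows downward; lengths in mm; the calibration is good to about 2 mm. A picture is of the moment at which its call begins. get_calibration takes no time and is no camera call.
- ctrl.close_job(): hands the job in, once; it reports no verdict.
The state is a dict: "t": time; "qpos": joint angles; "qvel": joint speeds; "joint_torque": joint torques, N m; "ee_pos": TCP position; "orientation": TCP orientation; "ft_force": force on the tool from outside, world axes, zero at the start; "moment": the same for the moment, N m; "width": finger opening in mm.
Only numpy, scipy, OpenCV 4.12 (cv2) and the standard library are available. Lean on these libraries where they do the work, as an engineer would, in place of code of your own. Each camera call takes 0.05 s, during which the arm holds its last target.

## Working session

There is one attempt and no reset: what is moved stays moved. The work goes in short steps, Python scripts to look and compute and a tool call to move; the robot and the scene stay as the last step left them, time stands still between calls to the robot, and variables do not carry over. Pictures are saved under pics/ and viewed, and the job is handed in when it is done.

Besides the shell and the picture viewer there is one more tool, called after "Emit:" as name([rows], argument=value, ...), one row to a line, values as JSON. arm_command: Moves the arm, as the interface text tells. Its arguments: {"type":"object","properties":{"deltas":{"type":"array","items":{"type":"array","items":{"type":"number"}}},"hand":{"type":"number"}},"required":["deltas"]}

```bash
mkdir -p pics; python3 - <<'E'
from workcell import ctrl
import cv2
o=ctrl.get_obs();print(o)
for n in("scene","top"):
    im=ctrl.get_image(n);cv2.imwrite(f"pics/{n}0.png",im[:,:,::-1]);print(n,ctrl.get_calibration(n))
print(ctrl.nose_length)
E
```

```text
{'t': 0.0, 'qpos': array([ 1.19598354e+00,  4.23829363e-01,  1.63065268e+00, -1.88631498e-05,
        1.08862070e+00, -1.90130416e-02]), 'qvel': array([-0.00124938, -0.000164  ,  0.00014745,  0.00100291,  0.00022692,
        0.00052952]), 'joint_torque': array([-1.61528889e-03, -5.44610381e+01, -2.73672098e+01,  6.43071625e-02,
        2.26945180e-02, -1.16777401e-04]), 'ee_pos': array([217.51573708, 585.38976087, 246.9235055 ]), 'orientation': array([ 0.27801083,  1.55298741, -0.28035236]), 'ft_force': array([ 1.4462667 , -0.2033808 , -0.11308313]), 'moment': array([-0.01615137,  0.05114231,  0.00879616]), 'width': 87.53510858485778}
scene {'fx': 480.87693878013016, 'fy': 480.87693878013016, 'cx': 280.8984019342068, 'cy': 204.30491282795646, 'R': array([[ 0.84041185,  0.54179098, -0.01305548],
       [ 0.42998954, -0.68126443, -0.59244221],
       [-0.32987408,  0.49228174, -0.80550716]]), 't': array([-438.61416784, -204.59512694, 1457.96626402])}
top {'fx': 529.3796699669391, 'fy': 529.3796699669391, 'cx': 278.0720722847031, 'cy': 207.62499747312387, 'R': array([[-0.01733091, -0.99982286, -0.00734058],
       [-0.99836798,  0.01770432, -0.05429495],
       [ 0.05441529,  0.00638762, -0.99849796]]), 't': array([ -20.87152968,  541.71242975, 1418.96485586])}
25.0
```

View pics/scene0.png

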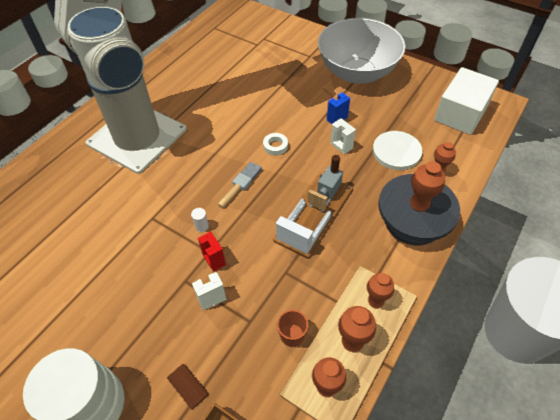

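View pics/top0.png

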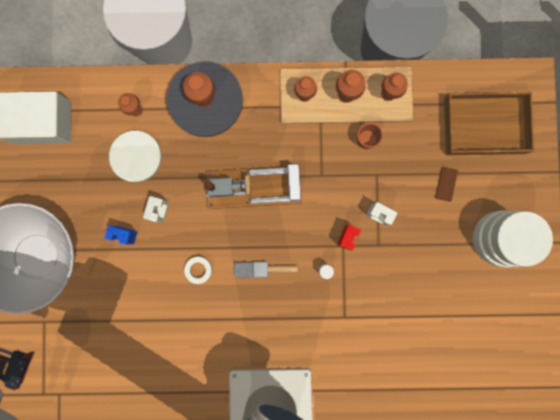

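```bash
python3 - <<'E'
import cv2,numpy as np
t=cv2.imread("pics/top0.png");s=cv2.imread("pics/scene0.png")
def c(im,x,y,w,h,k): return cv2.resize(im[y:y+h,x:x+w],(w*k,h*k),interpolation=cv2.INTER_CUBIC)
a=np.hstack([c(t,125,178,66,60,6),c(t,350,183,66,60,6)])
cv2.imwrite("pics/c1.png",a)
cv2.imwrite("pics/c2.png",c(t,195,150,115,70,6))
cv2.imwrite("pics/c3.png",np.hstack([c(s,315,85,60,80,6),c(s,180,225,60,80,6)]))
cv2.imwrite("pics/c4.png",c(s,260,140,110,120,5))
E
```

```text
(no output)
```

View pics/c1.png

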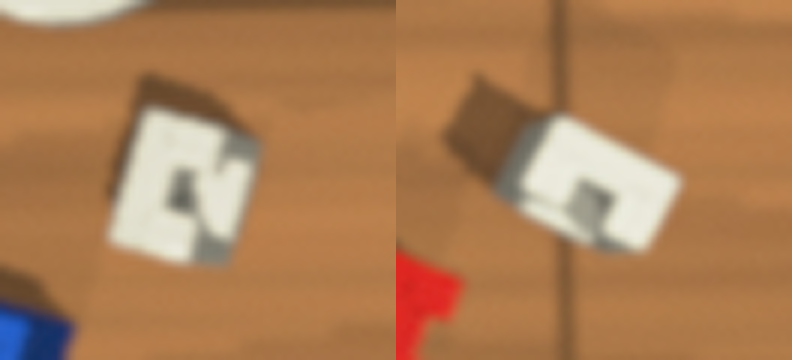

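View pics/c2.png

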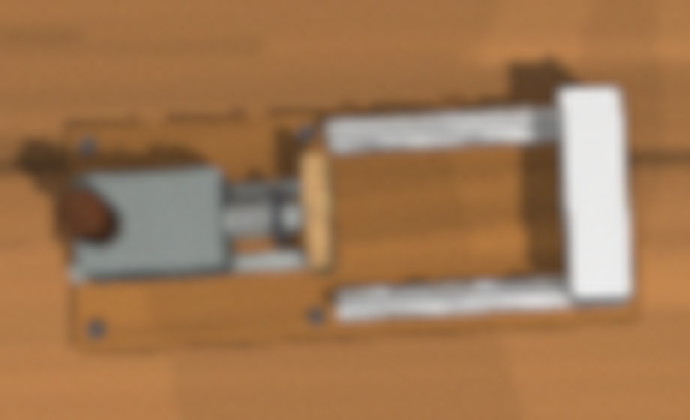

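View pics/c3.png

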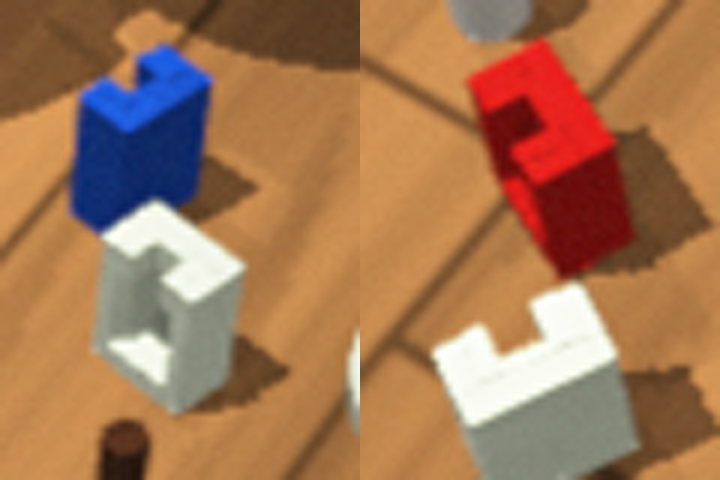

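View pics/c4.png

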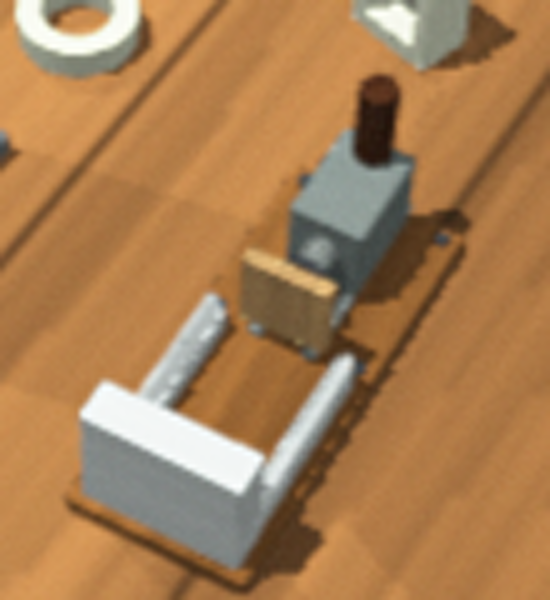

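```bash
cat > h.py <<'E'
import numpy as np,cv2
from workcell import ctrl
def ray(name,u,v,z):
    c=ctrl.get_calibration(name);R,t=c["R"],c["t"]
    d=R.T@np.array([(u-c["cx"])/c["fx"],(v-c["cy"])/c["fy"],1.]);o=-R.T@t
    return o+d*(z-o[2])/d[2]
def proj(name,X):
    c=ctrl.get_calibration(name);p=c["R"]@np.asarray(X,float)+c["t"]
    return np.array([c["fx"]*p[0]/p[2]+c["cx"],c["fy"]*p[1]/p[2]+c["cy"]])
E
python3 - <<'E'
from h import *
t=cv2.imread("pics/top0.png")
def quad(x,y,w,h,th,z):
    k=8
    c=cv2.resize(t[y:y+h,x:x+w],None,fx=k,fy=k,interpolation=cv2.INTER_CUBIC).min(axis=2)
    m=(c>th).astype(np.uint8)
    cs=max(cv2.findContours(m,0,1)[0],key=cv2.contourArea)
    ap=cv2.approxPolyDP(cs,8,True)[:,0]
    for p in ap:
        u,v=(p+.5)/k-.5+np.array([x,y]); print((round(u,1),round(v,1)),ray("top",u,v,z).round(1))
    print()
quad(135,185,45,45,170,80)
quad(360,195,45,35,170,80)
quad(285,158,20,50,190,85)
E
```

```text
(np.float64(150.2), np.float64(196.7)) [572.  300.2  80. ]
(np.float64(143.4), np.float64(216.8)) [520.1 317.9  80. ]
(np.float64(154.9), np.float64(220.8)) [509.2 288.1  80. ]
(np.float64(157.1), np.float64(214.4)) [525.6 282.5  80. ]
(np.float64(151.9), np.float64(212.1)) [532.  295.8  80. ]
(np.float64(153.2), np.float64(206.3)) [546.8 292.5  80. ]
(np.float64(157.2), np.float64(206.1)) [547.3 282.1  80. ]
(np.float64(158.2), np.float64(213.8)) [527.2 279.6  80. ]
(np.float64(162.6), np.float64(216.8)) [519.2 268.3  80. ]
(np.float64(165.9), np.float64(205.6)) [548.2 259.4  80. ]
(np.float64(162.9), np.float64(204.4)) [551.3 267.2  80. ]
(np.float64(160.9), np.float64(206.1)) [547.1 272.4  80. ]
(np.float64(160.7), np.float64(199.4)) [564.3 272.9  80. ]

(np.float64(376.2), np.float64(203.1)) [ 545.  -284.3   80. ]
(np.float64(371.1), np.float64(212.1)) [ 522.  -270.5   80. ]
(np.float64(371.3), np.float64(217.4)) [ 508.1 -270.7   80. ]
(np.float64(380.7), np.float64(221.7)) [ 496.7 -294.6   80. ]
(np.float64(377.6), np.float64(217.2)) [ 508.5 -286.8   80. ]
(np.float64(381.3), np.float64(212.4)) [ 520.5 -296.8   80. ]
(np.float64(386.2), np.float64(215.3)) [ 512.9 -309.2   80. ]
(np.float64(384.4), np.float64(220.9)) [ 498.5 -304.3   80. ]
(np.float64(390.6), np.float64(223.6)) [ 491.5 -319.8   80. ]
(np.float64(395.9), np.float64(212.2)) [ 520.5 -334.5   80. ]
(np.float64(379.4), np.float64(203.2)) [ 544.5 -292.7   80. ]

(np.float64(295.1), np.float64(164.6)) [648.1 -76.7  85. ]
(np.float64(288.4), np.float64(165.7)) [645.5 -59.5  85. ]
(np.float64(290.1), np.float64(197.2)) [563.8 -62.2  85. ]
(np.float64(291.8), np.float64(198.8)) [559.5 -66.6  85. ]
(np.float64(297.7), np.float64(198.7)) [559.6 -81.8  85. ]
(np.float64(299.2), np.float64(196.8)) [564.4 -85.7  85. ]
(np.float64(296.9), np.float64(165.2)) [646.4 -81.5  85. ]
```

```bash
python3 - <<'E'
from h import *
t=cv2.imread("pics/top0.png");s=cv2.imread("pics/scene0.png")
def P(X,Y,x0,y0,k,z,n="top"):
    return ray(n,x0+(X+.5)/k-.5,y0+(Y+.5)/k-.5,z).round(1)
print("handle",P(88,212,195,150,6,125))
print("carriage top corners",[P(*q,195,150,6,72) for q in((80,178),(220,170),(222,268),(78,280))])
print("base corners",[P(*q,195,150,6,12) for q in((70,122),(635,322),(75,352))])
print("pad top",[P(*q,195,150,6,77) for q in((303,150),(328,150),(330,268),(308,268))])
print("Q",[P(X-396,Y,350,183,6,80) for X,Y in((563,115),(682,182),(645,250),(525,185))])
print("P",[P(X,Y,125,178,6,80) for X,Y in((148,107),(108,240),(190,262),(228,130))])
# scene view
print("sP",[P(*q,315,85,6,80,"scene") for q in((102,240),(155,200),(245,268),(193,303))])
print("sQ",[P(X-360,Y,180,225,6,80,"scene") for X,Y in((434,350),(580,284),(616,355),(470,425))])
print("handle s",P(380,92,260,140,5,125,"scene"))
print("fence s",[P(*q,260,140,5,85,"scene") for q in((108,382),(265,458),(240,492),(82,410))])
print("carr s",[P(*q,260,140,5,72,"scene") for q in((290,207),(412,158),(368,240))])
def big(im,x,y,w,h,k):return cv2.resize(im[y:y+h,x:x+w],(w*k,h*k),interpolation=cv2.INTER_CUBIC)
E
```

```text
handle [595.3 140.5 125. ]
carriage top corners [array([615.5, 151. ,  72. ]), array([617.9,  90.1,  72. ]), array([575.2,  89.7,  72. ]), array([571.1, 152.4,  72. ])]
base corners [array([647.8, 163.7,  12. ]), array([552.2, -91.2,  12. ]), array([543.1, 162.4,  12. ])]
pad top [array([625.4,  53.5,  77. ]), array([625.2,  42.7,  77. ]), array([573.9,  42.5,  77. ]), array([574.1,  52.1,  77. ])]
Q [array([ 548.3, -287.6,   80. ]), array([ 518.6, -337.8,   80. ]), array([ 489.7, -321.1,   80. ]), array([ 518.5, -270.4,   80. ])]
P [array([575.3, 302.6,  80. ]), array([518.1, 320.1,  80. ]), array([508. , 284.7,  80. ]), array([564.7, 268. ,  80. ])]
sP [array([510.8, 284.7,  80. ]), array([519. , 321.8,  80. ]), array([576.6, 304. ,  80. ]), array([566.8, 271. ,  80. ])]
sQ [array([ 491.3, -317.8,   80. ]), array([ 520.5, -266.5,   80. ]), array([ 549.9, -283. ,   80. ]), array([ 521.8, -334.5,   80. ])]
handle s [598.4 142.6 125. ]
fence s [array([563.2, -60.7,  85. ]), array([650.4, -57.8,  85. ]), array([650.2, -80.6,  85. ]), array([561.5, -81.3,  85. ])]
carr s [array([578.1,  91.2,  72. ]), array([615.9, 154.4,  72. ]), array([623.2,  93.7,  72. ])]
```

```bash
cat >> h.py <<'E'
from scipy.spatial.transform import Rotation as Ro
def goto(x,y,z,ndeg):
    """deltas to TCP (x,y,z), jaw axis perpendicular to n"""
    o=ctrl.get_obs();R=Ro.from_rotvec(o["orientation"]).as_matrix()
    p=o["ee_pos"];print("t",o["t"],"pos",p.round(1),"tool axes cols\n",R.round(3),"w",round(o["width"],1),"F",o["ft_force"].round(1),"q",o["qpos"].round(2))
    cur=np.degrees(np.arctan2(R[1,1],R[0,1]))
    d=(ndeg+90-cur+90)%180-90
    yaw=-np.radians(d)
    print("jaw angle",cur.round(1),"yaw about tool x",yaw.round(3))
    D=np.array([x,y,z])-p
    print("tool delta before yaw",(R.T@D).round(1)," after yaw",((R@Ro.from_rotvec([yaw,0,0]).as_matrix()).T@D).round(1))
E
python3 -c "
from h import *
goto(542.4,294.6,150,-106.75)"
```

```text
t 0.1 pos [217.5 585.4 247. ] tool axes cols
 [[-0.001  0.348  0.937]
 [-0.001  0.937 -0.348]
 [-1.    -0.001 -0.   ]] w 87.9 F [-0.5  0.8 -0.4] q [ 1.2   0.42  1.63 -0.    1.09 -0.02]
jaw angle 69.6 yaw about tool x 1.507
tool delta before yaw [  97.2 -159.3  405.9]  after yaw [ 97.2 394.9 184.7]
```

Emit:
arm_command([
  [0, -0.016, 0.041, 0],
  [0, -0.016, 0.041, 0],
  [0, -0.016, 0.041, 0],
  [0, -0.016, 0.041, 0],
  [0, -0.016, 0.041, 0],
  [0, -0.016, 0.041, 0],
  [0, -0.016, 0.041, 0],
  [0, -0.016, 0.041, 0],
  [0, -0.016, 0.041, 0],
  [0, -0.016, 0.036, 0],
], hand=0.0878)

```text
t: 1.1
ee_pos: [548.7, 286.9, 243.4]
orientation: [0.268, 1.558, -0.275]
ft_force: [-0.3, -0.3, 0.3]
width: 87.9
```

Emit:
arm_command([
  [0, 0, 0, 0.15],
  [0, 0, 0, 0.15],
  [0, 0, 0, 0.15],
  [0, 0, 0, 0.15],
  [0, 0, 0, 0.15],
  [0, 0, 0, 0.15],
  [0, 0, 0, 0.15],
  [0, 0, 0, 0.15],
  [0, 0, 0, 0.15],
  [0, 0, 0, 0.15],
])

```text
t: 2.1
ee_pos: [551.2, 279.4, 238.4]
orientation: [1.401, 1.063, -1.426]
ft_force: [-0.2, 0.0, 0.0]
width: 87.9
```

```bash
python3 -c "
from h import *
goto(542.4,294.6,150,-106.75)"
```

```text
t 2.1 pos [551.2 279.4 238.4] tool axes cols
 [[-0.012  0.961 -0.277]
 [-0.008 -0.277 -0.961]
 [-1.    -0.009  0.011]] w 87.9 F [-0.2  0.   0. ] q [ 0.45  0.43  1.64 -0.    1.08  0.73]
jaw angle -16.1 yaw about tool x 0.011
tool delta before yaw [ 88.3 -11.9 -13.1]  after yaw [ 88.3 -12.  -13. ]
```

Emit:
arm_command([
  [0.02, -0.006, -0.006, 0.01],
  [0.02, -0.006, -0.006, 0],
  [0.02, 0, 0, 0],
  [0.02, 0, 0, 0],
  [0.01, 0, 0, 0],
  [0, 0, 0, 0],
])

```text
t: 2.7
ee_pos: [541.3, 293.8, 144.4]
orientation: [1.411, 1.054, -1.438]
ft_force: [-0.6, 0.8, -0.0]
width: 87.8
```

```bash
python3 -c "
from h import *
goto(542.4,294.6,65,-106.75)
im=ctrl.get_image('top');cv2.imwrite('pics/top1.png',cv2.resize(im[170:250,90:210,::-1],None,fx=6,fy=6,interpolation=2))
im=ctrl.get_image('scene');cv2.imwrite('pics/sc1.png',cv2.resize(im[60:200,270:430,::-1],None,fx=4,fy=4,interpolation=2))"
```

```text
t 2.7 pos [541.3 293.8 144.4] tool axes cols
 [[-0.013  0.956 -0.292]
 [-0.009 -0.292 -0.956]
 [-1.    -0.01   0.012]] w 87.8 F [-0.6  0.8 -0. ] q [ 0.48  0.54  1.71 -0.    0.91  0.78]
jaw angle -17.0 yaw about tool x -0.004
tool delta before yaw [79.4  1.6 -2.1]  after yaw [79.4  1.6 -2.1]
```

View pics/sc1.png

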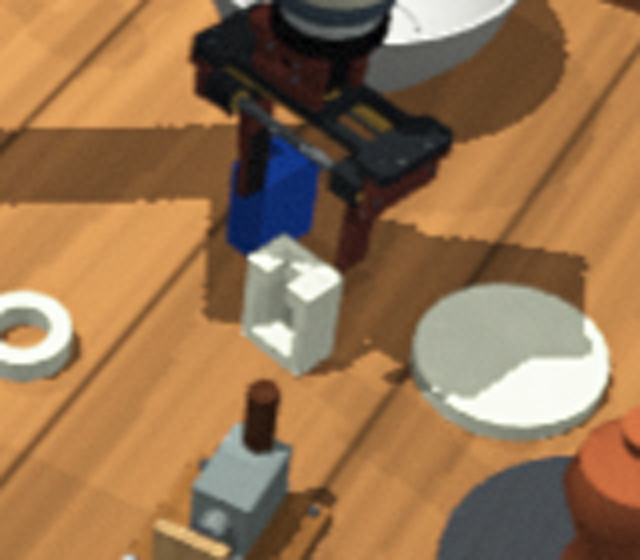

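The picture shows the open fingers straddling the white half (crop px 292,305), with the blue look-alike clear behind it at (272,195).

Emit:
arm_command([
  [0.02, 0.001, -0.001, 0],
  [0.02, 0, 0, 0],
  [0.02, 0, 0, 0],
  [0.015, 0, 0, 0],
  [0.005, 0, 0, 0],
  [0, 0, 0, 0],
])

```text
t: 3.4
ee_pos: [548.4, 296.8, 70.8]
orientation: [1.425, 1.051, -1.424]
ft_force: [-0.4, 0.3, -0.3]
width: 87.6
```

```bash
python3 -c "
from h import *
goto(542.4,294.6,65,-106.75)"
```

```text
t 3.4 pos [548.4 296.8  70.8] tool axes cols
 [[ 0.001  0.956 -0.293]
 [-0.002 -0.293 -0.956]
 [-1.     0.002  0.001]] w 87.6 F [-0.4  0.3 -0.3] q [ 0.48  0.66  1.72 -0.    0.76  0.78]
jaw angle -17.0 yaw about tool x -0.005
tool delta before yaw [ 5.8 -5.1  3.8]  after yaw [ 5.8 -5.1  3.8]
```

Emit:
arm_command([
  [0.006, -0.005, 0.004, 0],
  [0, 0, 0, 0],
])

```text
t: 3.6
ee_pos: [542.8, 294.6, 65.9]
orientation: [1.426, 1.051, -1.422]
ft_force: [-0.9, -0.4, 0.1]
width: 87.6
```

```bash
python3 -c "
from h import *
goto(542.4,294.6,65,-106.75)"
```

```text
t 3.6 pos [542.8 294.6  65.9] tool axes cols
 [[ 0.003  0.956 -0.293]
 [-0.001 -0.293 -0.956]
 [-1.     0.003 -0.   ]] w 87.6 F [-0.9 -0.4  0.1] q [ 0.48  0.66  1.74 -0.    0.75  0.78]
jaw angle -17.0 yaw about tool x -0.005
tool delta before yaw [ 0.9 -0.4  0.1]  after yaw [ 0.9 -0.4  0.1]
```

Emit:
arm_command([
  [0, 0, 0, 0],
  [0, 0, 0, 0],
  [0, 0, 0, 0],
  [0, 0, 0, 0],
  [0, 0, 0, 0],
  [0, 0, 0, 0],
  [0, 0, 0, 0],
], hand=0.04)

```text
t: 4.3
ee_pos: [543.3, 295.1, 67.5]
orientation: [1.428, 1.051, -1.42]
ft_force: [-0.5, -1.0, 0.5]
width: 59.6
```

Emit:
arm_command([
  [-0.02, 0, 0, 0],
  [-0.02, 0, 0, 0],
  [-0.02, 0, 0, 0],
  [-0.02, 0, 0, 0],
  [-0.02, 0, 0, 0],
  [-0.02, 0, 0, 0],
  [-0.02, 0, 0, 0],
  [-0.01, 0, 0, 0],
  [0, 0, 0, 0],
])

```text
t: 5.2
ee_pos: [540.5, 293.5, 219.2]
orientation: [1.421, 1.052, -1.428]
ft_force: [-0.5, 0.0, -2.0]
width: 59.8
```

```bash
python3 -c "
from h import *
goto(602.0,20.4,200,-87.6)"
```

```text
t 5.2 pos [540.5 293.5 219.2] tool axes cols
 [[-0.002  0.956 -0.293]
 [-0.004 -0.293 -0.956]
 [-1.    -0.001  0.004]] w 59.8 F [-0.5  0.  -2. ] q [ 0.48  0.44  1.67 -0.    1.03  0.78]
jaw angle -17.0 yaw about tool x -0.339
tool delta before yaw [ 20.1 138.9 243. ]  after yaw [ 20.1  50.1 275.4]
```

Emit:
arm_command([
  [0, 0.02, 0.035, -0.05],
  [0, 0.02, 0.035, -0.05],
  [0, 0.019, 0.036, -0.05],
  [0, 0.015, 0.04, -0.05],
  [0, 0.01, 0.035, -0.05],
  [0, 0.008, 0.03, -0.05],
  [0, 0.005, 0.025, -0.04],
  [0, 0, 0, 0],
])

```text
t: 6.0
ee_pos: [598.2, 35.1, 210.1]
orientation: [1.155, 1.243, -1.176]
ft_force: [-0.2, -0.1, -2.5]
width: 59.6
```

```bash
python3 -c "
from h import *
goto(602.0,20.4,200,-87.6)"
```

```text
t 6.0 pos [598.2  35.1 210.1] tool axes cols
 [[-0.013  0.998  0.061]
 [-0.005  0.061 -0.998]
 [-1.    -0.013  0.004]] w 59.6 F [-0.2 -0.1 -2.5] q [ 0.04  0.44  1.71 -0.01  1.01 -0.02]
jaw angle 3.5 yaw about tool x 0.019
tool delta before yaw [10.1  3.  14.8]  after yaw [10.1  3.3 14.8]
```

Emit:
arm_command([
  [0.01, 0.003, 0.008, 0.019],
  [0.02, 0, 0.007, 0],
  [0.02, 0, 0, 0],
  [0.01, 0, 0, 0],
  [0, 0, 0, 0],
])

```text
t: 6.5
ee_pos: [599.5, 20.9, 142.8]
orientation: [1.171, 1.236, -1.197]
ft_force: [-0.2, -0.0, -2.1]
width: 60.0
```

```bash
python3 -c "
from h import *
goto(602.0,20.4,150,-87.6)
im=ctrl.get_image('top');cv2.imwrite('pics/top2.png',cv2.resize(im[140:220,180:320,::-1],None,fx=5,fy=5,interpolation=2))
im=ctrl.get_image('scene');cv2.imwrite('pics/sc2.png',cv2.resize(im[120:260,240:380,::-1],None,fx=4,fy=4,interpolation=2))"
```

```text
t 6.5 pos [599.5  20.9 142.8] tool axes cols
 [[-0.018  0.999  0.036]
 [-0.005  0.036 -0.999]
 [-1.    -0.018  0.004]] w 60.0 F [-0.2 -0.  -2.1] q [ 0.02  0.53  1.74 -0.01  0.89 -0.02]
jaw angle 2.1 yaw about tool x -0.006
tool delta before yaw [-7.2  2.4  0.6]  after yaw [-7.2  2.4  0.6]
```

View pics/sc2.png

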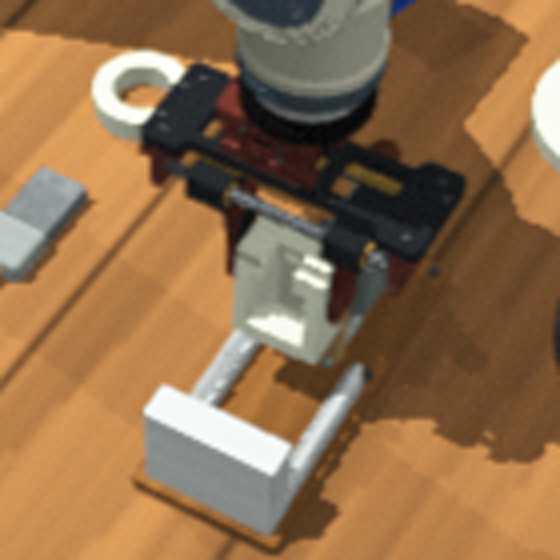

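View pics/top2.png

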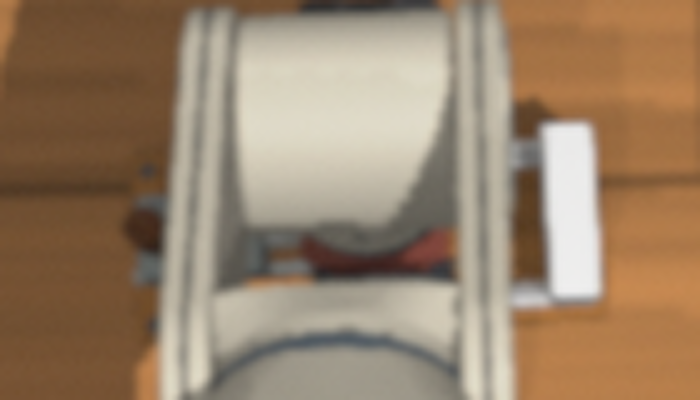

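```bash
python3 - <<'E'
from h import *
f=lambda X,Y,z:ray("scene",240+(X+.5)/4-.5,120+(Y+.5)/4-.5,z).round(1)
print("half bottom front",f(235,325,75),f(312,364,75))
# rail ends/tops z=37
for q in((252,335),(362,372),(205,400),(290,465)): print("rail",f(*q,37))
E
python3 - <<'E'
import cv2
im=cv2.imread("pics/scene0.png")
cv2.imwrite("pics/c5.png",cv2.resize(im[180:255,270:340],None,fx=8,fy=8,interpolation=2))
E
```

```text
half bottom front [570.8   7.4  75. ] [627.    7.2  75. ]
rail [570.1  30.9  37. ]
rail [645.2  43.3  37. ]
rail [571.5 -29.1  37. ]
rail [642.2 -42.4  37. ]
```

View pics/c5.png

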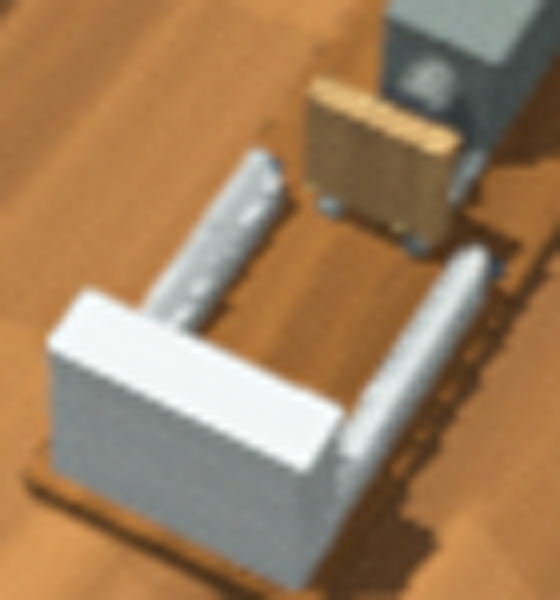

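Emit:
arm_command([
  [0.01, 0.003, 0, -0.006],
  [0.015, 0.001, 0, 0],
  [0, 0, 0, 0],
  [0, 0, 0, 0],
])

```text
t: 7.0
ee_pos: [606.1, 21.8, 119.3]
orientation: [1.169, 1.235, -1.187]
ft_force: [-0.5, 0.2, -2.1]
width: 59.7
```

```bash
python3 -c "
from h import *
goto(602.5,20.4,79.5,-87.6)
im=ctrl.get_image('scene');cv2.imwrite('pics/sc3.png',cv2.resize(im[160:260,260:360,::-1],None,fx=6,fy=6,interpolation=2))"
```

```text
t 7.0 pos [606.1  21.8 119.3] tool axes cols
 [[-0.011  0.999  0.044]
 [-0.004  0.044 -0.999]
 [-1.    -0.011  0.004]] w 59.7 F [-0.5  0.2 -2.1] q [ 0.02  0.57  1.74 -0.01  0.84 -0.02]
jaw angle 2.5 yaw about tool x 0.002
tool delta before yaw [39.9 -3.2  1.1]  after yaw [39.9 -3.2  1.1]
```

View pics/sc3.png

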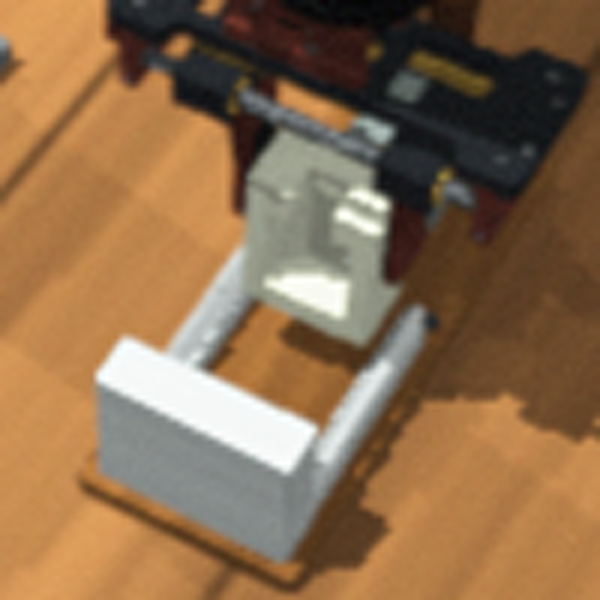

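```bash
python3 - <<'E'
from h import *
f=lambda X,Y,z:ray("scene",260+(X+.5)/6-.5,160+(Y+.5)/6-.5,z).round(1)
print("half bottom front",f(246,290,51.8),f(363,346,51.8))
print("fence", [f(*q,85) for q in((128,338),(316,430),(288,472),(97,378))])
E
```

```text
half bottom front [578.5   6.2  51.8] [635.1   7.7  51.8]
fence [array([562.5, -60.8,  85. ]), array([649.8, -58.4,  85. ]), array([650.5, -81.2,  85. ]), array([562.6, -84. ,  85. ])]
```

Emit:
arm_command([
  [0.004, -0.003, 0.005, 0],
  [0, 0, 0, 0],
])

```text
t: 7.25
ee_pos: [603.0, 16.3, 115.4]
orientation: [1.168, 1.235, -1.187]
ft_force: [-0.2, 0.7, -2.0]
width: 60.2
```

```bash
python3 -c "
from h import *
goto(603,17,80,-87.6)
im=ctrl.get_image('scene');cv2.imwrite('pics/sc4.png',cv2.resize(im[160:260,260:360,::-1],None,fx=6,fy=6,interpolation=2))"
```

```text
t 7.25 pos [603.   16.3 115.4] tool axes cols
 [[-0.011  0.999  0.044]
 [-0.005  0.044 -0.999]
 [-1.    -0.011  0.004]] w 60.2 F [-0.2  0.7 -2. ] q [ 0.01  0.57  1.75 -0.01  0.83 -0.03]
jaw angle 2.5 yaw about tool x 0.002
tool delta before yaw [35.4  0.5 -0.8]  after yaw [35.4  0.5 -0.8]
```

View pics/sc4.png

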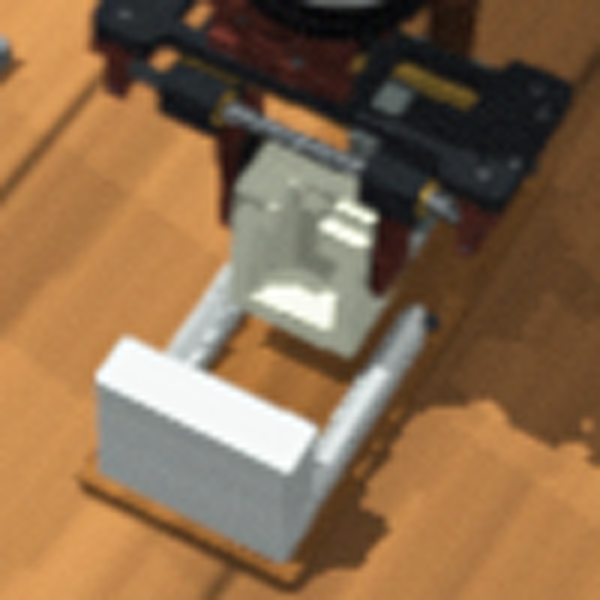

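Emit:
arm_command([
  [0.006, 0, 0, 0],
  [0.006, 0, 0, 0],
  [0, 0, 0, 0],
])

```text
t: 7.6
ee_pos: [603.7, 16.3, 103.5]
orientation: [1.17, 1.233, -1.185]
ft_force: [-0.3, 0.5, -1.9]
width: 60.0
```

Emit:
arm_command([
  [0.006, 0, 0, 0],
  [0, 0, 0, 0],
])

```text
t: 7.8
ee_pos: [603.6, 16.3, 96.7]
orientation: [1.17, 1.233, -1.186]
ft_force: [-0.4, 0.6, -2.8]
width: 60.0
```

```bash
python3 -c "
from h import *
goto(603,17,80,-87.6)"
```

```text
t 7.8 pos [603.6  16.3  96.7] tool axes cols
 [[-0.009  0.999  0.043]
 [-0.004  0.043 -0.999]
 [-1.    -0.009  0.004]] w 60.0 F [-0.4  0.6 -2.8] q [ 0.01  0.6   1.76 -0.01  0.8  -0.03]
jaw angle 2.5 yaw about tool x 0.002
tool delta before yaw [16.7 -0.4 -0.8]  after yaw [16.7 -0.4 -0.8]
```

Emit:
arm_command([
  [0.005, 0, 0, 0],
  [0.005, 0, 0, 0],
  [0, 0, 0, 0],
])

```text
t: 8.1
ee_pos: [603.5, 16.3, 85.7]
orientation: [1.17, 1.233, -1.186]
ft_force: [0.4, 1.0, -1.7]
width: 59.9
```

Emit:
arm_command([
  [0.004, 0, 0, 0],
  [0, 0, 0, 0],
])

```text
t: 8.3
ee_pos: [603.5, 16.3, 81.2]
orientation: [1.17, 1.233, -1.186]
ft_force: [-0.1, -0.1, -2.1]
width: 59.9
```

```bash
python3 -c "
from h import *
goto(603,17,80,-87.6)"
```

```text
t 8.3 pos [603.5  16.3  81.2] tool axes cols
 [[-0.009  0.999  0.044]
 [-0.004  0.044 -0.999]
 [-1.    -0.009  0.004]] w 59.9 F [-0.1 -0.1 -2.1] q [ 0.01  0.62  1.76 -0.01  0.77 -0.03]
jaw angle 2.5 yaw about tool x 0.002
tool delta before yaw [ 1.2 -0.4 -0.7]  after yaw [ 1.2 -0.4 -0.7]
```

Emit:
arm_command([
  [0.0015, 0, 0, 0],
  [0, 0, 0, 0],
])

```text
t: 8.5
ee_pos: [603.8, 16.3, 80.0]
orientation: [1.17, 1.233, -1.185]
ft_force: [0.1, 0.8, -2.0]
width: 59.9
```

Emit:
arm_command([
  [0.001, 0, 0, 0],
  [0, 0, 0, 0],
])

```text
t: 8.7
ee_pos: [604.0, 16.2, 80.1]
orientation: [1.17, 1.232, -1.185]
ft_force: [0.3, -0.6, -2.5]
width: 59.9
```

Emit:
arm_command([
  [0.002, 0, 0, 0],
  [0, 0, 0, 0],
])

```text
t: 8.9
ee_pos: [603.9, 16.2, 79.9]
orientation: [1.17, 1.232, -1.185]
ft_force: [-0.7, -0.1, -2.0]
width: 59.9
```

```bash
python3 -c "
from h import *
goto(603,17,80,-87.6)
im=ctrl.get_image('scene');cv2.imwrite('pics/sc5.png',cv2.resize(im[160:260,260:360,::-1],None,fx=6,fy=6,interpolation=2))"
```

```text
t 8.9 pos [603.9  16.2  79.9] tool axes cols
 [[-0.008  0.999  0.044]
 [-0.004  0.044 -0.999]
 [-1.    -0.008  0.004]] w 59.9 F [-0.7 -0.1 -2. ] q [ 0.01  0.62  1.76 -0.01  0.77 -0.03]
jaw angle 2.5 yaw about tool x 0.002
tool delta before yaw [-0.1 -0.9 -0.9]  after yaw [-0.1 -0.9 -0.9]
```

View pics/sc5.png

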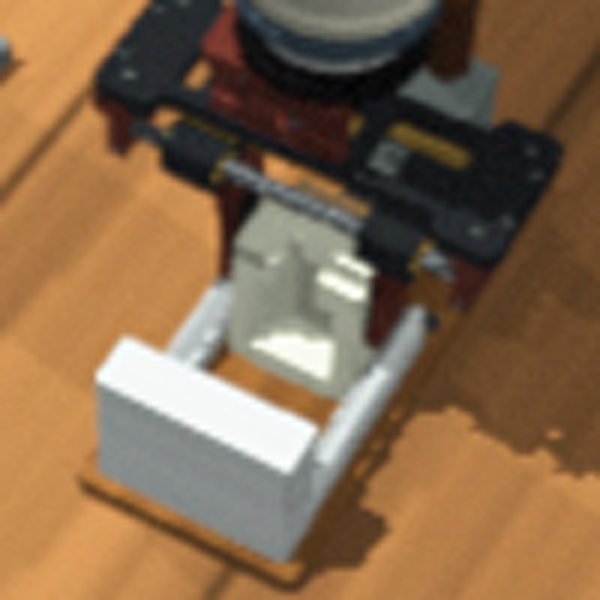

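Emit:
arm_command([
  [0.002, 0, 0, 0],
  [0, 0, 0, 0],
  [0, 0, 0, 0],
  [0, 0, 0, 0],
  [0, 0, 0, 0],
], hand=0.075)

```text
t: 9.45
ee_pos: [604.8, 16.2, 77.4]
orientation: [1.171, 1.231, -1.184]
ft_force: [1.7, -0.0, 0.8]
width: 74.8
```

Emit:
arm_command([
  [0, 0, 0, 0],
  [-0.01, 0, 0, 0],
  [-0.02, 0, 0, 0],
  [-0.02, 0, 0, 0],
  [-0.02, 0, 0, 0],
  [-0.02, 0, 0, 0],
  [-0.02, 0, 0, 0],
  [-0.02, 0, 0, 0],
], hand=0.0878)

```text
t: 10.25
ee_pos: [604.1, 16.8, 213.1]
orientation: [1.169, 1.234, -1.187]
ft_force: [-0.1, -0.5, -0.8]
width: 87.9
```

```bash
python3 -c "
from h import *
goto(519.8,-302.4,200,150)
im=ctrl.get_image('scene');cv2.imwrite('pics/sc6.png',cv2.resize(im[160:260,260:360,::-1],None,fx=6,fy=6,interpolation=2))"
```

```text
t 10.25 pos [604.1  16.8 213.1] tool axes cols
 [[-0.011  0.999  0.044]
 [-0.004  0.044 -0.999]
 [-1.    -0.011  0.004]] w 87.9 F [-0.1 -0.5 -0.8] q [ 0.01  0.44  1.7  -0.01  1.02 -0.03]
jaw angle 2.5 yaw about tool x -1.004
tool delta before yaw [ 15.4 -98.  315.1]  after yaw [  15.4 -318.4   86.7]
```

View pics/sc6.png

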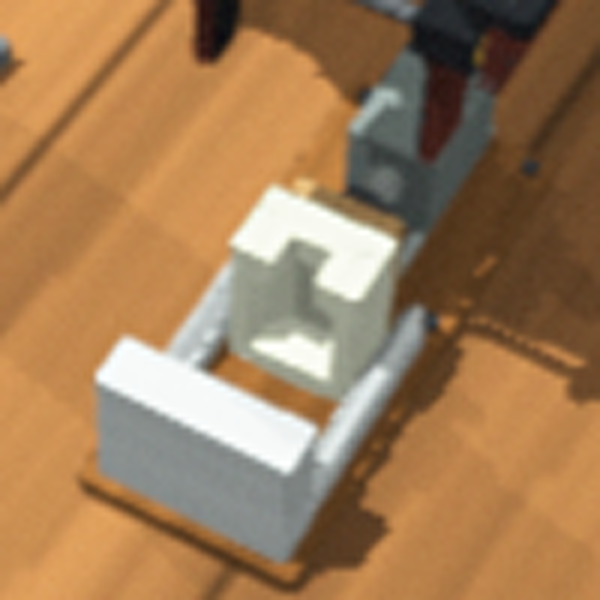

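The first half stands upright between the rails just in front of the pad (crop px 315,290), hollow to the fence. Now the second one.

Emit:
arm_command([
  [0, -0.012, 0.039, 0],
  [0, -0.012, 0.039, 0],
  [0, -0.012, 0.039, 0],
  [0, -0.012, 0.039, 0],
  [0, -0.012, 0.039, 0],
  [0, -0.012, 0.039, 0],
  [0, -0.012, 0.039, 0],
  [0, -0.012, 0.039, 0],
  [0, 0, 0, 0],
])

```text
t: 11.2
ee_pos: [523.5, -309.6, 223.9]
orientation: [1.171, 1.222, -1.172]
ft_force: [0.6, -0.3, 0.6]
width: 88.0
```

Emit:
arm_command([
  [0, 0, 0, -0.14],
  [0, 0, 0, -0.14],
  [0, 0, 0, -0.14],
  [0, 0, 0, -0.14],
  [0, 0, 0, -0.14],
  [0, 0, 0, -0.14],
  [0, 0, 0, -0.14],
  [0, 0, 0, 0],
])

```text
t: 12.0
ee_pos: [523.2, -305.6, 224.3]
orientation: [0.393, 1.527, -0.398]
ft_force: [-0.7, -0.2, -0.6]
width: 87.9
```

```bash
python3 -c "
from h import *
goto(519.8,-302.4,150,150)"
```

```text
t 12.0 pos [ 523.2 -305.6  224.3] tool axes cols
 [[ 0.006  0.484  0.875]
 [-0.005  0.875 -0.484]
 [-1.    -0.001  0.008]] w 87.9 F [-0.7 -0.2 -0.6] q [-0.55  0.42  1.7  -0.    1.02 -1.61]
jaw angle 61.1 yaw about tool x 0.018
tool delta before yaw [74.3  1.2 -5.1]  after yaw [74.3  1.1 -5.1]
```

Emit:
arm_command([
  [0.02, 0.001, -0.005, 0.018],
  [0.02, 0, 0, 0],
  [0.02, 0, 0, 0],
  [0.015, 0, 0, 0],
  [0, 0, 0, 0],
])

```text
t: 12.5
ee_pos: [521.3, -300.2, 148.4]
orientation: [0.421, 1.518, -0.425]
ft_force: [0.7, -0.1, 0.7]
width: 88.0
```

```bash
python3 -c "
from h import *
goto(519.8,-302.4,65,150)
im=ctrl.get_image('scene');cv2.imwrite('pics/sc7.png',cv2.resize(im[200:330,140:300,::-1],None,fx=4,fy=4,interpolation=2))"
```

```text
t 12.5 pos [ 521.3 -300.2  148.4] tool axes cols
 [[ 0.009  0.515  0.857]
 [-0.006  0.857 -0.515]
 [-1.    -0.     0.011]] w 88.0 F [ 0.7 -0.1  0.7] q [-0.54  0.51  1.75 -0.    0.86 -1.57]
jaw angle 59.0 yaw about tool x -0.017
tool delta before yaw [83.4 -2.7 -1.1]  after yaw [83.4 -2.7 -1.1]
```

View pics/sc7.png

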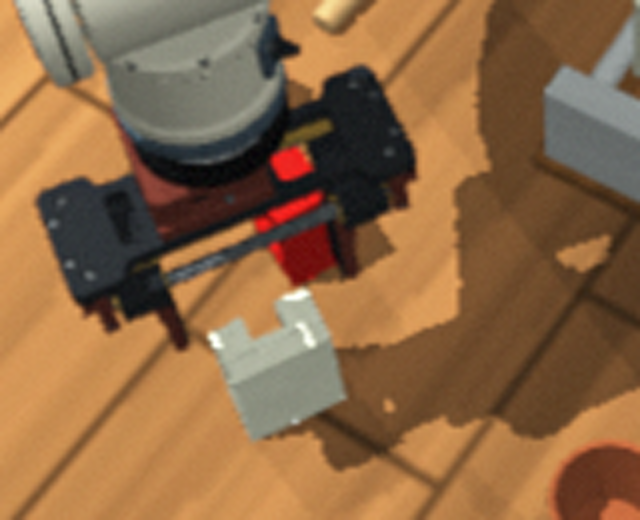

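The fingers straddle the second white half (crop px 280,365); red look-alike is clear behind.

Emit:
arm_command([
  [0.02, -0.003, -0.001, -0.017],
  [0.02, 0, 0, 0],
  [0.02, 0, 0, 0],
  [0.012, 0, 0, 0],
  [0, 0, 0, 0],
])

```text
t: 13.05
ee_pos: [524.5, -305.1, 80.8]
orientation: [0.408, 1.51, -0.417]
ft_force: [0.1, 0.2, -0.4]
width: 87.5
```

```bash
python3 -c "
from h import *
goto(519.8,-302.4,66,150)"
```

```text
t 13.05 pos [ 524.5 -305.1   80.8] tool axes cols
 [[ 0.019  0.504  0.864]
 [-0.011  0.864 -0.503]
 [-1.    -0.     0.022]] w 87.5 F [ 0.1  0.2 -0.4] q [-0.55  0.62  1.77  0.    0.73 -1.59]
jaw angle 59.8 yaw about tool x -0.004
tool delta before yaw [14.7 -0.  -5.7]  after yaw [14.7 -0.  -5.7]
```

Emit:
arm_command([
  [0.006, 0, -0.004, 0],
  [0.006, 0, -0.001, 0],
  [0, 0, 0, 0],
])

```text
t: 13.35
ee_pos: [521.4, -303.2, 70.3]
orientation: [0.407, 1.506, -0.418]
ft_force: [0.1, -0.1, 0.5]
width: 88.0
```

```bash
python3 -c "
from h import *
goto(519.8,-302.4,66,150)"
```

```text
t 13.35 pos [ 521.4 -303.2   70.3] tool axes cols
 [[ 0.022  0.504  0.863]
 [-0.013  0.864 -0.504]
 [-1.    -0.     0.025]] w 88.0 F [ 0.1 -0.1  0.5] q [-0.55  0.63  1.79  0.    0.7  -1.59]
jaw angle 59.7 yaw about tool x -0.005
tool delta before yaw [ 4.2 -0.1 -1.9]  after yaw [ 4.2 -0.1 -1.9]
```

Emit:
arm_command([
  [0.004, 0, -0.002, 0],
  [0, 0, 0, 0],
  [0, 0, 0, 0],
])

```text
t: 13.65
ee_pos: [520.2, -302.5, 66.9]
orientation: [0.407, 1.505, -0.419]
ft_force: [0.4, -0.3, 0.5]
width: 87.7
```

Emit:
arm_command([
  [0, 0, 0, 0],
  [0, 0, 0, 0],
  [0, 0, 0, 0],
  [0, 0, 0, 0],
  [0, 0, 0, 0],
  [0, 0, 0, 0],
  [0, 0, 0, 0],
], hand=0.04)

```text
t: 14.35
ee_pos: [520.6, -302.6, 67.4]
orientation: [0.407, 1.504, -0.419]
ft_force: [0.1, 0.0, 0.0]
width: 59.9
```

Emit:
arm_command([
  [-0.02, 0, 0, 0],
  [-0.02, 0, 0, 0],
  [-0.02, 0, 0, 0],
  [-0.02, 0, 0, 0],
  [-0.02, 0, 0, 0],
  [-0.02, 0, 0, 0],
  [-0.02, 0, 0, 0],
  [-0.01, 0, 0, 0],
  [0, 0, 0, 0],
])

```text
t: 15.25
ee_pos: [513.7, -298.7, 218.7]
orientation: [0.41, 1.514, -0.417]
ft_force: [-0.7, 0.1, -2.8]
width: 59.8
```

```bash
python3 -c "
from h import *
goto(604.8,-37.5,200,92.4)"
```

```text
t 15.25 pos [ 513.7 -298.7  218.7] tool axes cols
 [[ 0.015  0.504  0.863]
 [-0.009  0.863 -0.504]
 [-1.    -0.     0.017]] w 59.8 F [-0.7  0.1 -2.8] q [-0.55  0.41  1.73  0.    0.98 -1.59]
jaw angle 59.7 yaw about tool x 1.0
tool delta before yaw [ 17.7 271.5 -53.4]  after yaw [  17.7  101.7 -257.3]
```

Emit:
arm_command([
  [0, 0.033, -0.006, 0],
  [0, 0.033, -0.006, 0],
  [0, 0.033, -0.006, 0],
  [0, 0.033, -0.006, 0],
  [0, 0.033, -0.006, 0],
  [0, 0.033, -0.006, 0],
  [0, 0.033, -0.006, 0],
  [0, 0.02, -0.006, 0],
  [0, 0, 0, 0],
])

```text
t: 16.15
ee_pos: [597.0, -48.8, 206.0]
orientation: [0.413, 1.528, -0.421]
ft_force: [0.6, 0.3, -3.0]
width: 59.9
```

Emit:
arm_command([
  [0, 0, 0, 0.14],
  [0, 0, 0, 0.14],
  [0, 0, 0, 0.14],
  [0, 0, 0, 0.14],
  [0, 0, 0, 0.14],
  [0, 0, 0, 0.14],
  [0, 0, 0, 0.14],
  [0, 0, 0, 0],
])

```text
t: 16.95
ee_pos: [590.7, -53.2, 196.3]
orientation: [1.183, 1.224, -1.208]
ft_force: [0.3, -0.1, -2.1]
width: 59.9
```

```bash
python3 -c "
from h import *
goto(604.8,-37.5,150,92.4)"
```

```text
t 16.95 pos [590.7 -53.2 196.3] tool axes cols
 [[-0.014  1.     0.019]
 [-0.007  0.019 -1.   ]
 [-1.    -0.014  0.006]] w 59.9 F [ 0.3 -0.1 -2.1] q [-0.11  0.44  1.73 -0.01  0.98 -0.12]
jaw angle 1.1 yaw about tool x -0.023
tool delta before yaw [ 46.   15.  -15.7]  after yaw [ 46.   15.4 -15.4]
```

Emit:
arm_command([
  [0.005, 0.008, -0.008, -0.02],
  [0.01, 0.006, -0.006, 0],
  [0.015, 0, 0, 0],
  [0.012, 0, 0, 0],
  [0, 0, 0, 0],
  [0, 0, 0, 0],
])

```text
t: 17.55
ee_pos: [603.1, -38.5, 147.0]
orientation: [1.157, 1.243, -1.188]
ft_force: [0.1, 0.3, -2.7]
width: 60.0
```

```bash
python3 -c "
from h import *
goto(604.8,-37.5,119,92.4)
im=ctrl.get_image('scene');cv2.imwrite('pics/sc8.png',cv2.resize(im[160:260,260:360,::-1],None,fx=6,fy=6,interpolation=2))"
```

```text
t 17.55 pos [603.1 -38.5 147. ] tool axes cols
 [[-0.019  0.998  0.052]
 [-0.006  0.052 -0.999]
 [-1.    -0.019  0.005]] w 60.0 F [ 0.1  0.3 -2.7] q [-0.08  0.53  1.73 -0.01  0.9  -0.13]
jaw angle 3.0 yaw about tool x 0.01
tool delta before yaw [28.   2.3 -1.1]  after yaw [28.   2.3 -1.1]
```

View pics/sc8.png

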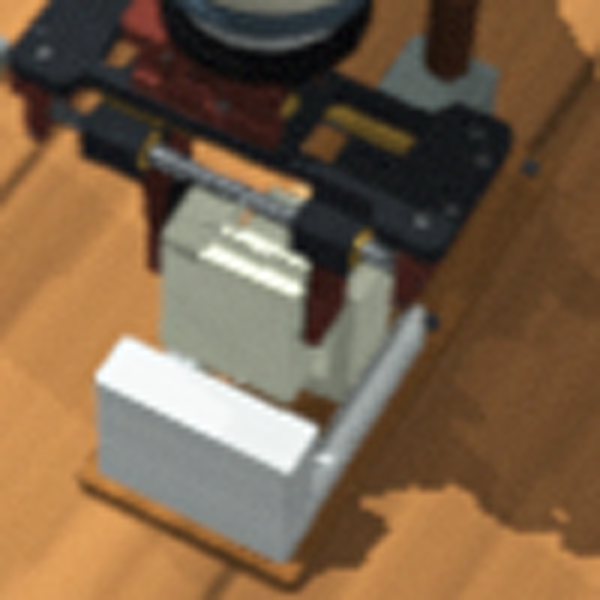

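```bash
python3 - <<'E'
from h import *
f=lambda X,Y,z:ray("scene",260+(X+.5)/6-.5,160+(Y+.5)/6-.5,z).round(1)
print("half bottom back",f(163,346,79.6),f(293,403,79.6))
print("half top back",f(163,242,159.6),f(300,296,159.6))
E
```

```text
half bottom back [574.6 -53.4  79.6] [633.8 -49.   79.6]
half top back [578.5 -59.1 159.6] [636.2 -53.  159.6]
```

Emit:
arm_command([
  [0.008, 0.0015, 0.001, 0.01],
  [0.01, 0, 0, 0],
  [0.01, 0, 0, 0],
  [0, 0, 0, 0],
  [0, 0, 0, 0],
])

```text
t: 18.1
ee_pos: [604.6, -40.2, 117.5]
orientation: [1.166, 1.236, -1.195]
ft_force: [0.1, -0.0, -2.2]
width: 60.0
```

```bash
python3 -c "
from h import *
goto(604.8,-40,80,92.4)
im=ctrl.get_image('scene');cv2.imwrite('pics/sc9.png',cv2.resize(im[160:260,260:360,::-1],None,fx=6,fy=6,interpolation=2))"
```

```text
t 18.1 pos [604.6 -40.2 117.5] tool axes cols
 [[-0.017  0.999  0.041]
 [-0.007  0.041 -0.999]
 [-1.    -0.018  0.006]] w 60.0 F [ 0.1 -0.  -2.2] q [-0.08  0.57  1.74 -0.01  0.85 -0.12]
jaw angle 2.3 yaw about tool x -0.001
tool delta before yaw [37.5  0.9 -0.4]  after yaw [37.5  0.9 -0.4]
```

View pics/sc9.png

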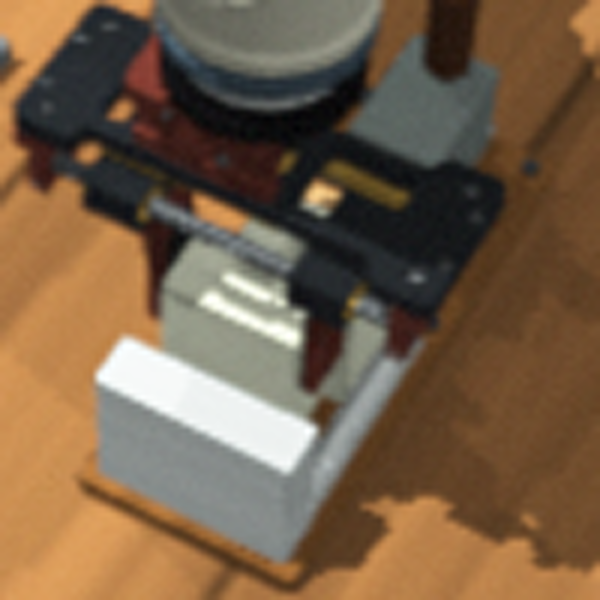

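Emit:
arm_command([
  [0.006, 0, 0, 0],
  [0.006, 0, 0, 0],
  [0, 0, 0, 0],
])

```text
t: 18.45
ee_pos: [604.6, -40.2, 105.2]
orientation: [1.167, 1.236, -1.194]
ft_force: [-0.6, -0.9, -2.1]
width: 60.2
```

Emit:
arm_command([
  [0.006, 0, 0, 0],
  [0, 0, 0, 0],
])

```text
t: 18.65
ee_pos: [604.5, -40.3, 98.6]
orientation: [1.167, 1.236, -1.194]
ft_force: [0.0, -0.1, -3.8]
width: 59.8
```

Emit:
arm_command([
  [0.005, 0, 0, 0],
  [0, 0, 0, 0],
])

```text
t: 18.85
ee_pos: [604.6, -40.3, 93.2]
orientation: [1.167, 1.235, -1.194]
ft_force: [-0.1, -0.1, -2.4]
width: 60.2
```

```bash
python3 -c "
from h import *
goto(604.8,-40,80,92.4)"
```

```text
t 18.85 pos [604.6 -40.3  93.2] tool axes cols
 [[-0.016  0.999  0.041]
 [-0.007  0.041 -0.999]
 [-1.    -0.016  0.006]] w 60.2 F [-0.1 -0.1 -2.4] q [-0.08  0.61  1.75 -0.01  0.8  -0.12]
jaw angle 2.3 yaw about tool x -0.001
tool delta before yaw [13.2  0.5 -0.4]  after yaw [13.2  0.5 -0.4]
```

Emit:
arm_command([
  [0.006, 0, 0, 0],
  [0, 0, 0, 0],
])

```text
t: 19.05
ee_pos: [604.5, -40.3, 86.8]
orientation: [1.167, 1.235, -1.194]
ft_force: [-0.0, -0.2, -2.2]
width: 60.1
```

Emit:
arm_command([
  [0.005, 0, 0, 0],
  [0, 0, 0, 0],
])

```text
t: 19.25
ee_pos: [604.4, -40.4, 81.3]
orientation: [1.167, 1.235, -1.194]
ft_force: [0.6, -0.5, -2.0]
width: 59.8
```

Emit:
arm_command([
  [0.002, 0, 0, 0],
  [0, 0, 0, 0],
])

```text
t: 19.45
ee_pos: [605.0, -40.4, 80.2]
orientation: [1.167, 1.234, -1.193]
ft_force: [1.1, -0.2, -2.7]
width: 60.2
```

Emit:
arm_command([
  [0.002, 0, 0, 0],
  [0, 0, 0, 0],
])

```text
t: 19.65
ee_pos: [605.4, -40.3, 80.4]
orientation: [1.168, 1.234, -1.192]
ft_force: [0.0, 0.3, -2.3]
width: 60.0
```

Emit:
arm_command([
  [0.002, 0, 0, 0],
  [0, 0, 0, 0],
  [0, 0, 0, 0],
  [0, 0, 0, 0],
  [0, 0, 0, 0],
], hand=0.075)

```text
t: 20.15
ee_pos: [606.1, -40.4, 78.3]
orientation: [1.168, 1.232, -1.191]
ft_force: [-0.4, -0.5, 0.1]
width: 75.1
```

Emit:
arm_command([
  [0, 0, 0, 0],
  [-0.01, 0, 0, 0],
  [-0.02, 0, 0, 0],
  [-0.02, 0, 0, 0],
  [-0.02, 0, 0, 0],
  [-0.02, 0, 0, 0],
  [-0.02, 0, 0, 0],
  [-0.02, 0, 0, 0],
  [-0.02, 0, 0, 0],
  [0, 0, 0, 0],
], hand=0.0878)

```text
t: 21.15
ee_pos: [608.1, -39.3, 239.0]
orientation: [1.169, 1.231, -1.19]
ft_force: [0.4, -0.3, -0.3]
width: 87.9
```

```bash
python3 -c "
from h import *
goto(604.8,-40,80,92.4)
im=ctrl.get_image('scene');cv2.imwrite('pics/sc10.png',cv2.resize(im[140:260,260:380,::-1],None,fx=5,fy=5,interpolation=2))"
```

```text
t 21.15 pos [608.1 -39.3 239. ] tool axes cols
 [[-0.011  0.999  0.041]
 [-0.007  0.041 -0.999]
 [-1.    -0.011  0.006]] w 87.9 F [ 0.4 -0.3 -0.3] q [-0.08  0.41  1.67 -0.01  1.07 -0.12]
jaw angle 2.3 yaw about tool x -0.001
tool delta before yaw [159.   -1.5  -0.5]  after yaw [159.   -1.5  -0.5]
```

View pics/sc10.png

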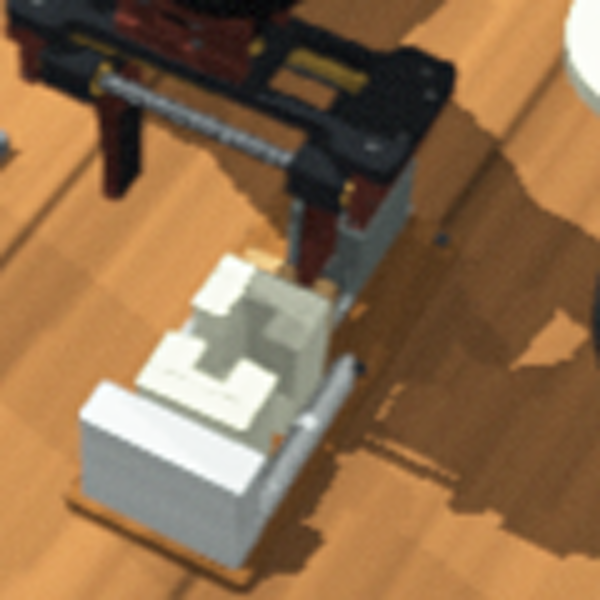

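Both halves stand in the bay with hollows facing (notches at crop px 215,360 and 265,310). Next: go behind the handle with shut fingers.

Emit:
arm_command([
  [0, -0.001, -0.035, 0],
  [0, 0, -0.035, 0],
  [0, 0, -0.035, 0],
  [0, 0, -0.035, 0],
  [0, 0, -0.035, 0],
  [0, 0, -0.035, 0],
  [0, 0, -0.015, 0],
  [0, 0, 0, 0],
], hand=0)

```text
t: 22.0
ee_pos: [592.2, 191.1, 226.7]
orientation: [1.163, 1.238, -1.204]
ft_force: [0.7, 0.2, 0.3]
width: 27.0
```

```bash
python3 -c "
from h import *
goto(597,185,160,92.4)
im=ctrl.get_image('top');cv2.imwrite('pics/top11.png',cv2.resize(im[140:240,170:320,::-1],None,fx=5,fy=5,interpolation=2))
im=ctrl.get_image('scene');cv2.imwrite('pics/sc11.png',cv2.resize(im[100:240,270:410,::-1],None,fx=4,fy=4,interpolation=2))"
```

```text
t 22.0 pos [592.2 191.1 226.7] tool axes cols
 [[-0.024  0.999  0.037]
 [-0.01   0.037 -0.999]
 [-1.    -0.025  0.009]] w 27.0 F [0.7 0.2 0.3] q [ 0.29  0.45  1.64 -0.    1.08  0.26]
jaw angle 2.1 yaw about tool x -0.005
tool delta before yaw [66.7  6.2  5.7]  after yaw [66.7  6.2  5.7]
```

View pics/sc11.png

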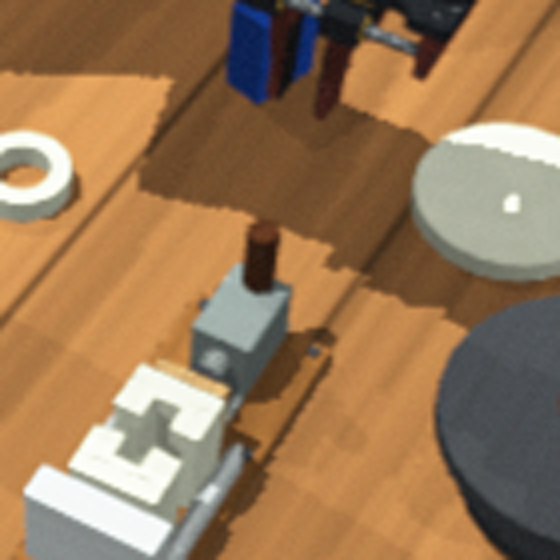

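View pics/top11.png

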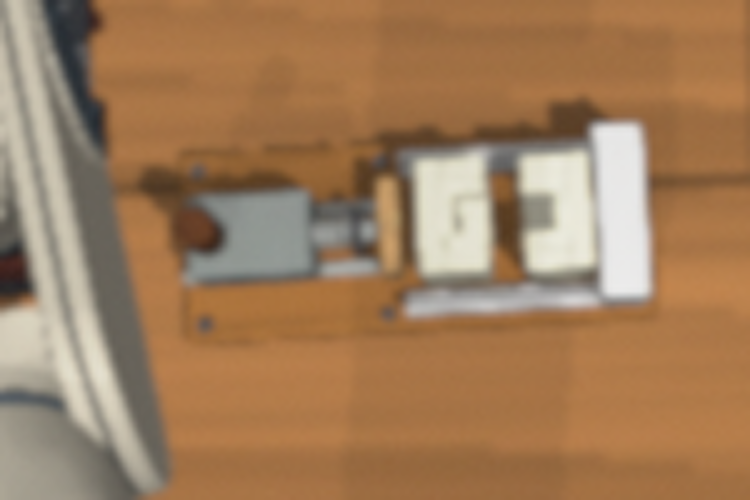

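Both halves stand square in the bay in the top view (crop px 455,215 and 555,210), pad at (388,225) still at rest.

Emit:
arm_command([
  [0.02, 0.003, 0.002, 0],
  [0.02, 0.001, 0, 0],
  [0.02, 0, 0, 0],
  [0.02, 0, 0, 0],
  [0.02, 0, 0, 0],
  [0.015, 0, 0, 0],
  [0, 0, 0, 0],
])

```text
t: 22.8
ee_pos: [595.9, 173.7, 108.4]
orientation: [1.172, 1.229, -1.214]
ft_force: [0.6, 0.2, 0.2]
width: 0.5
```

```bash
python3 -c "
from h import *
goto(597,185,100,92.4)"
```

```text
t 22.8 pos [595.9 173.7 108.4] tool axes cols
 [[-0.023  0.999  0.024]
 [-0.012  0.024 -1.   ]
 [-1.    -0.023  0.011]] w 0.5 F [0.6 0.2 0.2] q [ 0.27  0.6   1.7  -0.01  0.86  0.25]
jaw angle 1.4 yaw about tool x -0.018
tool delta before yaw [  8.3   1.6 -11.4]  after yaw [  8.3   1.8 -11.4]
```

Emit:
arm_command([
  [0.006, 0.001, 0, -0.015],
  [0.002, 0, 0, 0],
  [0, 0, 0, 0],
])

```text
t: 23.1
ee_pos: [598.0, 172.3, 101.3]
orientation: [1.162, 1.235, -1.201]
ft_force: [0.3, 0.3, -0.8]
width: 0.4
```

Emit:
arm_command([
  [0, 0, 0.003, 0],
  [0, 0, 0.003, 0],
])

```text
t: 23.3
ee_pos: [599.0, 166.7, 102.6]
orientation: [1.163, 1.234, -1.199]
ft_force: [-0.3, 1.5, -1.3]
width: 0.5
```

Emit:
arm_command([
  [0, 0, 0.003, 0],
  [0, 0, 0.003, 0],
])

```text
t: 23.5
ee_pos: [599.3, 160.9, 103.1]
orientation: [1.164, 1.235, -1.198]
ft_force: [0.2, 2.9, -2.1]
width: 0.4
```

```bash
python3 -c "
from h import *
goto(597,170,100,92.4)
im=ctrl.get_image('scene');cv2.imwrite('pics/sc12.png',cv2.resize(im[120:260,260:400,::-1],None,fx=4,fy=4,interpolation=2))"
```

```text
t 23.5 pos [599.3 160.9 103.1] tool axes cols
 [[-0.018  0.999  0.04 ]
 [-0.01   0.04  -0.999]
 [-1.    -0.019  0.009]] w 0.4 F [ 0.2  2.9 -2.1] q [ 0.25  0.61  1.71 -0.01  0.84  0.21]
jaw angle 2.3 yaw about tool x -0.002
tool delta before yaw [ 3.1 -1.9 -9.2]  after yaw [ 3.1 -1.8 -9.2]
```

View pics/sc12.png

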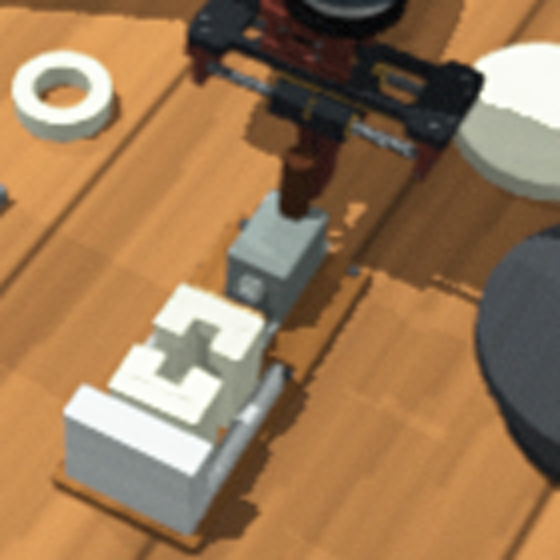

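Emit:
arm_command([
  [0, -0.001, 0.004, 0],
  [0, 0, 0.004, 0],
  [0, 0, 0.004, 0],
])

```text
t: 23.85
ee_pos: [599.2, 148.8, 103.4]
orientation: [1.166, 1.234, -1.196]
ft_force: [0.3, 5.0, -2.2]
width: 0.2
```

Emit:
arm_command([
  [0, -0.0005, 0.004, 0],
  [0, 0, 0.004, 0],
])

```text
t: 24.05
ee_pos: [599.4, 140.6, 103.5]
orientation: [1.167, 1.234, -1.195]
ft_force: [1.4, 4.1, -1.6]
width: 0.5
```

```bash
python3 -c "
from h import *
goto(598.5,135,100,92.4)"
```

```text
t 24.05 pos [599.4 140.6 103.5] tool axes cols
 [[-0.016  0.999  0.039]
 [-0.007  0.039 -0.999]
 [-1.    -0.016  0.007]] w 0.5 F [ 1.4  4.1 -1.6] q [ 0.21  0.6   1.72 -0.01  0.84  0.18]
jaw angle 2.3 yaw about tool x -0.003
tool delta before yaw [ 3.6 -1.1  5.6]  after yaw [ 3.6 -1.1  5.6]
```

Emit:
arm_command([
  [0, -0.0005, 0.004, 0],
  [0, 0, 0.003, 0],
])

```text
t: 24.25
ee_pos: [599.6, 133.6, 103.6]
orientation: [1.169, 1.234, -1.194]
ft_force: [-0.2, 6.9, -3.2]
width: 0.3
```

Emit:
arm_command([
  [0, -0.0005, 0.003, 0],
])

```text
t: 24.35
ee_pos: [599.7, 130.8, 103.6]
orientation: [1.171, 1.234, -1.193]
ft_force: [2.6, 9.1, -3.9]
width: 0.4
```

```bash
python3 -c "
from h import *
goto(598.5,125,100,92.4)
im=ctrl.get_image('scene');cv2.imwrite('pics/sc13.png',cv2.resize(im[140:260,260:380,::-1],None,fx=5,fy=5,interpolation=2))"
```

```text
t 24.35 pos [599.7 130.8 103.6] tool axes cols
 [[-0.014  0.999  0.039]
 [-0.005  0.038 -0.999]
 [-1.    -0.014  0.004]] w 0.4 F [ 2.6  9.1 -3.9] q [ 0.2   0.6   1.73 -0.    0.83  0.16]
jaw angle 2.2 yaw about tool x -0.003
tool delta before yaw [ 3.6 -1.4  5.8]  after yaw [ 3.6 -1.4  5.8]
```

View pics/sc13.png

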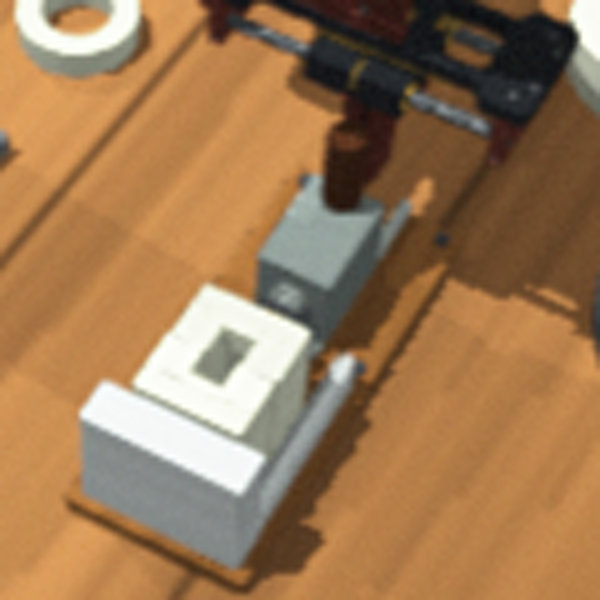

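```bash
python3 -c "
from h import *
goto(598.5,125,100,92.4)
im=ctrl.get_image('top');cv2.imwrite('pics/top14.png',cv2.resize(im[150:220,190:310,::-1],None,fx=6,fy=6,interpolation=2))
goto(598.5,125,100,92.4)"
```

```text
t 24.4 pos [599.7 130.5 103.6] tool axes cols
 [[-0.014  0.999  0.038]
 [-0.005  0.038 -0.999]
 [-1.    -0.014  0.004]] w 0.3 F [ 1.7  7.5 -4.8] q [ 0.2   0.6   1.73 -0.    0.83  0.16]
jaw angle 2.2 yaw about tool x -0.004
tool delta before yaw [ 3.7 -1.4  5.5]  after yaw [ 3.7 -1.4  5.5]
t 24.45 pos [599.7 130.7 103.6] tool axes cols
 [[-0.014  0.999  0.038]
 [-0.005  0.038 -0.999]
 [-1.    -0.014  0.004]] w 0.5 F [ 2.6  7.  -3.9] q [ 0.2   0.6   1.73 -0.    0.83  0.16]
jaw angle 2.2 yaw about tool x -0.004
tool delta before yaw [ 3.7 -1.4  5.6]  after yaw [ 3.7 -1.4  5.6]
```

View pics/top14.png

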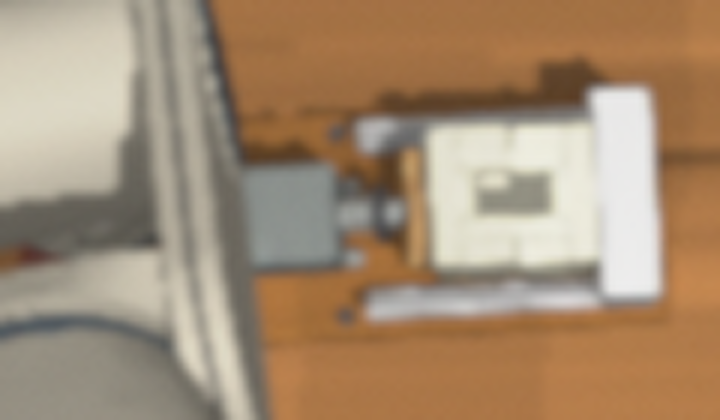

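```bash
cat > pl.py <<'E'
from h import *
import sys
a=cv2.imread("pics/top0.png").astype(float)
b=ctrl.get_image("top")[:,:,::-1].astype(float)
cv2.imwrite(sys.argv[1],cv2.resize(b[150:220,190:310],None,fx=6,fy=6,interpolation=2))
# along-row profiles; carriage band v~177-190; shift by 1D matching of edge gradient of mean profile
def prof(im,v0,v1): return cv2.GaussianBlur(im[v0:v1].mean(0),(1,1),0)
for nm,v0,v1,z,lo,hi,rlo,rhi in(("carriage",180,193,72,224,240,236,260),("pad",176,193,77,244,254,255,268)):
    pa,pb=prof(a,v0,v1),prof(b,v0,v1)
    print(nm,"rest");[print(u,pa[u].round(0)) for u in range(lo,hi)]
    print(nm,"now");[print(u,pb[u].round(0)) for u in range(rlo,rhi)]
E
python3 pl.py pics/top15.png
```

```text
carriage rest
224 [141. 144. 139.]
225 [141. 145. 140.]
226 [141. 145. 140.]
227 [140. 144. 139.]
228 [140. 144. 138.]
229 [140. 143. 138.]
230 [136. 139. 134.]
231 [122. 125. 121.]
232 [106. 110. 109.]
233 [101. 108. 112.]
234 [103. 113. 121.]
235 [105. 116. 127.]
236 [106. 117. 128.]
237 [106. 117. 127.]
238 [106. 117. 127.]
239 [102. 111. 121.]
carriage now
236 [142. 146. 140.]
237 [141. 145. 140.]
238 [141. 145. 140.]
239 [141. 145. 140.]
240 [142. 146. 140.]
241 [141. 145. 140.]
242 [141. 144. 139.]
243 [140. 144. 139.]
244 [137. 140. 135.]
245 [124. 127. 123.]
246 [111. 115. 114.]
247 [109. 116. 120.]
248 [111. 121. 129.]
249 [108. 120. 133.]
250 [100. 116. 132.]
251 [ 88. 106. 126.]
252 [ 75.  92. 111.]
253 [ 73.  86. 102.]
254 [ 79.  94. 109.]
255 [ 81.  99. 116.]
256 [ 78.  97. 116.]
257 [ 77. 104. 128.]
258 [ 88. 127. 161.]
259 [ 96. 141. 180.]
pad rest
244 [ 90. 105. 120.]
245 [ 92. 121. 148.]
246 [ 99. 142. 180.]
247 [104. 153. 195.]
248 [102. 150. 191.]
249 [ 88. 131. 167.]
250 [ 68. 107. 144.]
251 [ 57.  99. 143.]
252 [ 56. 102. 150.]
253 [ 55. 102. 151.]
pad now
255 [ 72.  90. 110.]
256 [ 72.  94. 115.]
257 [ 79. 109. 135.]
258 [ 91. 132. 166.]
259 [ 95. 140. 177.]
260 [103. 138. 167.]
261 [137. 161. 175.]
262 [180. 202. 207.]
263 [203. 222. 224.]
264 [209. 225. 227.]
265 [208. 225. 227.]
266 [207. 224. 226.]
267 [205. 223. 225.][ WARN:0@1.150] global loadsave.cpp:1063 imwrite_ Unsupported depth image for selected encoder is fallbacked to CV_8U.
```

Emit:
arm_command([
  [0, -0.0005, 0.003, 0],
])

```text
t: 24.6
ee_pos: [599.8, 128.7, 103.6]
orientation: [1.173, 1.234, -1.192]
ft_force: [2.4, 11.0, -3.9]
width: 0.2
```

Emit:
arm_command([
  [0, -0.0005, 0.002, 0],
])

```text
t: 24.7
ee_pos: [599.8, 127.7, 103.7]
orientation: [1.175, 1.234, -1.19]
ft_force: [2.6, 11.6, -4.2]
width: 0.4
```

```bash
python3 pl.py pics/top16.png 2>/dev/null | sed -n '18,70p'; python3 -c "
from h import *
goto(598.5,125,100,92.4)
im=ctrl.get_image('scene');cv2.imwrite('pics/sc16.png',cv2.resize(im[140:260,260:380,::-1],None,fx=5,fy=5,interpolation=2))
goto(598.5,125,100,92.4)"
```

```text
carriage now
236 [141. 145. 140.]
237 [142. 146. 140.]
238 [142. 145. 140.]
239 [142. 145. 140.]
240 [141. 145. 141.]
241 [142. 145. 140.]
242 [141. 145. 140.]
243 [141. 145. 139.]
244 [140. 144. 139.]
245 [137. 141. 136.]
246 [126. 130. 125.]
247 [113. 117. 116.]
248 [107. 114. 120.]
249 [105. 117. 128.]
250 [100. 115. 131.]
251 [ 87. 106. 126.]
252 [ 75.  92. 111.]
253 [ 73.  86. 102.]
254 [ 79.  93. 109.]
255 [ 82.  99. 116.]
256 [ 78.  97. 116.]
257 [ 77. 104. 128.]
258 [ 89. 128. 162.]
259 [ 97. 142. 182.]
pad rest
244 [ 90. 105. 120.]
245 [ 92. 121. 148.]
246 [ 99. 142. 180.]
247 [104. 153. 195.]
248 [102. 150. 191.]
249 [ 88. 131. 167.]
250 [ 68. 107. 144.]
251 [ 57.  99. 143.]
252 [ 56. 102. 150.]
253 [ 55. 102. 151.]
pad now
255 [ 72.  91. 110.]
256 [ 73.  94. 115.]
257 [ 79. 109. 135.]
258 [ 91. 132. 167.]
259 [ 96. 141. 179.]
260 [104. 139. 168.]
261 [138. 161. 175.]
262 [180. 202. 207.]
263 [203. 222. 224.]
264 [209. 225. 227.]
265 [209. 225. 227.]
266 [207. 224. 226.]
267 [205. 223. 225.]
t 24.75 pos [599.9 127.6 103.7] tool axes cols
 [[-0.011  0.999  0.037]
 [-0.001  0.037 -0.999]
 [-1.    -0.011  0.001]] w 0.9 F [ 2.2 10.8 -3.8] q [0.19 0.6  1.73 0.   0.83 0.15]
jaw angle 2.1 yaw about tool x -0.005
tool delta before yaw [ 3.7 -1.4  2.5]  after yaw [ 3.7 -1.4  2.5]
t 24.8 pos [599.9 127.7 103.7] tool axes cols
 [[-0.011  0.999  0.037]
 [-0.001  0.037 -0.999]
 [-1.    -0.011  0.001]] w 0.4 F [ 1.5 10.8 -4.2] q [0.19 0.6  1.73 0.   0.83 0.15]
jaw angle 2.1 yaw about tool x -0.005
tool delta before yaw [ 3.7 -1.4  2.6]  after yaw [ 3.7 -1.4  2.6]
```

View pics/sc16.png

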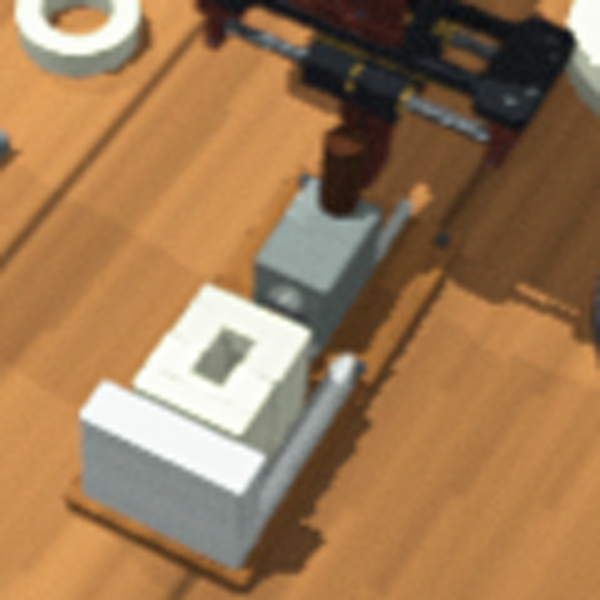

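View pics/top16.png

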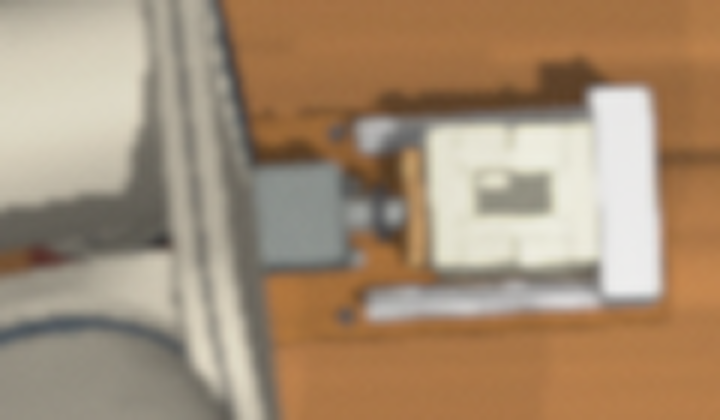

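Emit:
arm_command([
  [0, 0, 0.003, 0],
])

```text
t: 24.9
ee_pos: [600.0, 126.1, 103.7]
orientation: [1.177, 1.236, -1.19]
ft_force: [-0.6, 13.3, -1.8]
width: 0.7
```

```bash
python3 pl.py pics/top17.png 2>/dev/null | sed -n '26,34p'; for i in 1 2; do python3 -c "
from h import *
o=ctrl.get_obs();print(o['t'],o['ee_pos'].round(1),o['ft_force'].round(1))
im=ctrl.get_image('scene');cv2.imwrite('pics/sc17.png',im[:,:,::-1])"; done
```

```text
243 [141. 145. 139.]
244 [141. 144. 139.]
245 [140. 144. 139.]
246 [135. 139. 134.]
247 [120. 124. 120.]
248 [105. 111. 112.]
249 [103. 112. 121.]
250 [100. 115. 130.]
251 [ 88. 106. 126.]
24.95 [600.  125.8 103.7] [-0.1 12.3 -2.3]
25.0 [600.  125.9 103.7] [-0.1 12.5 -3.3]
```

View pics/sc17.png

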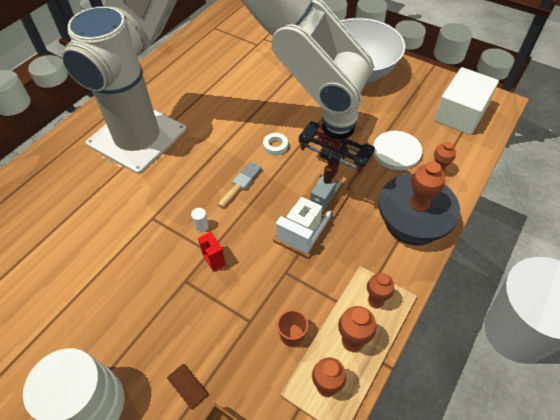

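```bash
python3 -c "
from workcell import ctrl
print(ctrl.close_job());o=ctrl.get_obs();print(o['t'],o['ee_pos'],o['ft_force'])"
```

```text
the job is handed in; nothing more can be done
None
the job is handed in; nothing more can be done
```

I handed the job in at about 25 s of the 72 s allowed, with the mould closed and the arm still pushing the handle; no verdict was reported.

- **Halves:** I stood both white half-moulds upright in the bay, hollow sides facing, and let go of them. In the last pictures they stand square between the rails with their hollow faces shut.
- **Clamp:** I pushed the handle from behind with shut fingers. From the last top picture the carriage has travelled about 41 mm and the pad is about 9–10 mm in, good to roughly 1 mm. The push was steady at about 12.5 N, which fits the given springs, and the tool stayed put to within 0.3 mm.
- **Other things:** The last scene picture shows the cup, brush, ring, prop, rib and bat where they were, judged by eye. I did not touch the red and blue look-alikes.

When each half met the bay floor the force reading did not rise, so I judged it seated because the tool stopped descending. The later pictures agree. I saw no check fail.

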